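# Close the pattern press with its T key

## Task

Close the small bench press on the plywood pattern that lies in it: lift the T key out of the wooden tool block, lower it down the press's deep tube until its socket drops over the square spindle at the bottom, and turn it clockwise until the platen bears firmly on the pattern. Leave the key standing in the tube and keep the tin, the bottles and the pattern where they are.

Things in the scene. Friction and masses are not known exactly. Their poses are not given: they have to be found in the camera images.
- key_handle (a point): centre of the T key's cross handle, a dark steel bar 100 mm long (frame x), 14 mm wide (y), 18 mm high (z). The key (0.35 kg, 159 mm tall) stands upright in the middle bore of a fixed wooden tool block (76 x 150 x 50 mm, three punches up to 128 mm high in other holes). Its shank is round, 14 mm thick; the handle's centre is 150 mm above the key's foot.
- key_foot (a point): centre of the open lower end of the T key's square socket, 22 x 22 mm outside, bore 15 x 15 mm and 26 mm deep, sides along the handle's length and width; axes as key_handle, z up the shank. In the tool block it rests on the bore's floor, 10 mm above the table; the bore is 35 mm across, its rim 50 mm above the table.
- tube_mouth (a point): centre of the open top of the press's spindle housing, a grey upright tube, its rim 170 mm above the table, 36 mm clear inside, a little wider at the mouth. The press (bed 150 x 210 mm, bolted down, two columns 156 mm apart, crosshead top 80 mm above the table) has its crosshead along this frame's y.
- spindle_seat (a point): point on the spindle's axis on the round shoulder at the tube's bottom, 104 mm below the mouth, 66 mm above the table. From it rises the square end: 13 x 13 mm (sides along this frame's x and y, which turn with it), 22 mm high, the top 8 mm tapering to 6 x 6 mm. A key that is fully down rests with its foot here.
- spindle (a joint): turn of the spindle, rad, growing clockwise from above; 0 when its square is parallel to the crosshead; starts at 0 to 0.25, stop at 1.6. It lowers the platen 6 mm a radian; the platen meets the pattern at about 1.0, then it stiffens (0.25 N m before that). Stays where left. The key has about 0.17 rad of play on the square either way.
- platen: the press's steel platen, 110 x 120 x 12 mm, guided by the columns; origin at the centre of its underside, 33 mm above the table when fully open.
- pattern: the work: a loose rectangle of two plywood layers, 132 x 86 x 12 mm, lying on the press's bed (15 mm above the table) under the platen and 11 mm out of it in front and behind; origin at the centre of its underside.
- tin: round glue tin, 71 mm across, 73 mm high, a loose bystander; origin at the centre of its underside.
- edge_gum: white bottle, 54 mm across, 132 mm high, a bystander; origin at its underside.
- dye_brown: brown bottle, 46 mm across, 118 mm high, a bystander; origin at its underside.
Things that resemble listed ones, but are neither listed nor needed, are in the scene too. What is shaped like the part that bears key_handle but orange or purple is not meant.

How it is judged:
On the way, in this order (a step that is already met when the one before it is completed fails the run):
1. the key's socket is down over the spindle's square end (z of key_foot in the frame of spindle_seat below 0.008 m and horizontal distance between key_foot and spindle_seat below 0.004 m), for 0.1 s.
2. the platen bears on the pattern (contact force between platen and pattern above 10 N), for 0.2 s.
At the end, for the whole second after the job is handed in: The platen presses on the plywood pattern with more than 10 N (spindle past 0.9 rad), and the released key stands in the tube, within 0.2 rad of upright, its socket on the spindle's square (foot within 8 mm of the shoulder and 4 mm of the axis); nothing turns any more (all of step 1 and contact force between platen and pattern above 10 N and value of joint spindle above 0.9 rad and angle between key_foot's own z axis and vertical below 0.2 rad and velocity of joint spindle between -0.05 and 0.05 rad/s); the robot touches nothing.
It fails at once if the tin or a bottle is knocked or pushed away (distance of any of tin, edge_gum, dye_brown from where it was at the start of the episode above 0.03 m).
It fails at once if the pattern is pushed out of place in the press (distance of pattern from where it was at the start of the episode above 0.02 m).
It also fails if it takes over 51 s, if anything falls off the work surface, if the arm or the gripper's body presses on something with over 40 N, if the wrist force passes 120 N, or if a joint passes its speed limit or range.

## Robot

A 6-joint arm with a two-finger parallel gripper is mounted at the origin on a cart in front of the work surface, level with it; the furniture and walls round the work are solid. World frame = base frame: x ahead of the robot, y to its left, z up, the work surface at z = 0. Lengths are in m, angles in rad, forces in N, time in s.
With the tool pointing down it reaches from about 0.375 to 0.9 m from the base axis. Payload 3.1 kg.
Tool frame: the origin (TCP) lies midway between the tips of the shut fingers; the grasp point (between the pads) lies robot.grip_point_offset behind it (robot.grip_point_offset is the distance from the TCP to the grasp point, in m); z points along the fingers, y is the direction in which the jaws open and shut (so a half turn about z gives the same grasp; the last joint's range is limited). The gripper opens to 87 mm and grips with 3 to 60 N. Pads are 19 mm wide; open, the fingers measure 117 mm over their backs; the gripper's body (75 mm by 190 mm) begins 51 mm behind the grasp point.
Start: joints at [-1.474, 0.527, 1.433, -0, 1.181, -0.178], TCP at [0.17, -0.601, 0.223] pointing down, gripper open.
Joint ranges: [-3.08, 3.08], [-0.75, 2.2], [0.22, 2.44], [-1.43, 4.57], [0, 2.65], [-2.85, 2.85]. Speed limits (rad/s): [2.79, 2.79, 3.14, 3.14, 3.14, 3.14].

## Interface

Orientations are given as a unit quaternion [x, y, z, w].
In Python, from rig import robot, cams, hand_in gives the robot as it stands. The module is installed in compiled form; this text tells all that it offers.
- The arm moves only by the tool send_rows, never from a script. Its argument "steps" is one flat list of numbers, 5 for each row, row after row: the finger opening in m, from 0 to 0.087, then the shift along the tool's x, y, z in m, then the turn about the tool's z in rad. A call has 1 to 8 rows; each row is the pose to reach, as a shift and turn from the pose measured when the call began, along the tool's axes at that moment; what a row does not reach only later rows make up. A row lasts 1/8 s, in which the tool goes at most 62.5 mm and 10.7 degrees, less where a joint would pass 70% of its speed; a pose out of reach is approached as far as the arm can. A call with a gripper value outside its range is refused whole. The fingers move at their own pace and stop on an object; "force" is the grip in N (left out, the last holds). Time passes only in rows, so rows that repeat a pose let the fingers close. It gives the time, the measured TCP pose, the force and the opening at its end, in the units of the state.
- robot.get_obs(): the state, without advancing time (a new reading comes with each control period).
- cams.camera(name): name is "scene" or "top"; returns a dict with "color" (400x640x3 uint8, red, green, blue), "range_z" (400x640 float32, m along the optical axis (not along the pixel's ray), 0 where there is no reading), "intrinsics" (3x3 intrinsics, pixels), "extrinsics" (4x4, takes a point from camera to world coordinates). Camera axes: x right, y down, z forward; pixel columns grow to the right and rows downward; lengths in m; the calibration is good to about 2 mm. A picture is of the moment at which its call begins.
- hand_in(): hands the job in, once; it reports no verdict.
The state is a dict: "time": time; "q": joint angles; "joint_velocities": joint speeds; "joint_torque": joint torques, N m; "position": TCP position; "tool_rot": TCP orientation; "ft_force": force on the tool from outside, world axes, zero at the start; "moment": the same for the moment, N m; "grip_width": finger opening in m.
Only numpy, scipy, OpenCV 4.12 (cv2) and the standard library are available. Lean on these libraries where they do the work, as an engineer would, in place of code of your own. Each camera call takes 0.05 s, during which the arm holds its last target.

## Working session

There is one attempt and no reset: what is moved stays moved. The work goes in short steps, Python scripts to look and compute and a tool call to move; the robot and the scene stay as the last step left them, time stands still between calls to the robot, and variables do not carry over. Pictures are saved under pics/ and viewed, and the job is handed in when it is done.

Besides the shell and the picture viewer there is one more tool, called after "Call:" as a command line: name --argument value ..., lists and objects as JSON in quotes. send_rows: Moves the arm, as the interface text tells. Its arguments: {"type":"object","properties":{"steps":{"type":"array","items":{"type":"number"}},"force":{"type":"number"}},"required":["steps"]}

```bash
mkdir -p pics
python3 - <<'E'
from rig import robot,cams
import cv2,numpy as np
o=robot.get_obs()
for k,v in o.items(): print(k,np.round(v,4))
print(robot.grip_point_offset)
for n in("scene","top"):
    c=cams.camera(n); cv2.imwrite(f"pics/{n}0.png",c["color"][:,:,::-1]); np.savez(f"{n}0.npz",**c)
    print(n,c["intrinsics"].round(2).tolist(),c["extrinsics"].round(3).tolist())
E
```

```text
time 0.0
q [-1.4735  0.5285  1.4339 -0.      1.1814 -0.1785]
joint_velocities [ 0.0011  0.0001 -0.0003 -0.0001  0.0012 -0.0005]
joint_torque [-2.00000e-04 -4.40042e+01 -1.76591e+01  6.32000e-02  5.82000e-02
 -2.00000e-04]
position [ 0.1702 -0.6006  0.2216]
tool_rot [ 0.9905  0.1375  0.     -0.0011]
ft_force [-0.2377 -0.4886  0.1489]
moment [0.0284 0.018  0.0006]
grip_width 0.087
0.0187
scene [[492.63, 0.0, 319.98], [0.0, 492.63, 206.31], [0.0, 0.0, 1.0]] [[-0.847, -0.398, 0.352, 0.079], [-0.532, 0.622, -0.575, 0.77], [0.01, -0.674, -0.738, 1.117], [0.0, 0.0, 0.0, 1.0]]
top [[404.9, 0.0, 322.92], [0.0, 404.9, 197.39], [0.0, 0.0, 1.0]] [[0.011, -0.986, 0.164, 0.325], [-1.0, -0.014, -0.015, 0.013], [0.017, -0.164, -0.986, 1.452], [0.0, 0.0, 0.0, 1.0]]
```

View pics/scene0.png

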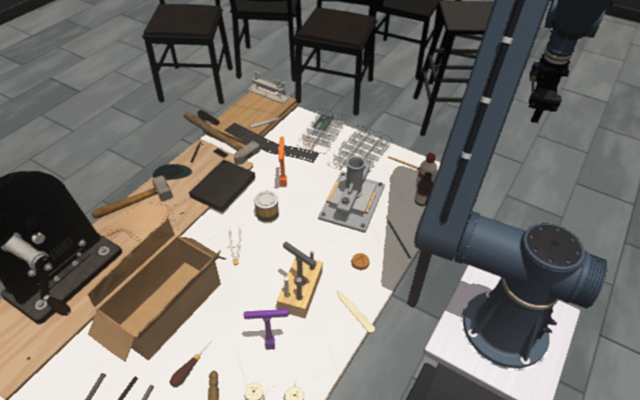

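View pics/top0.png

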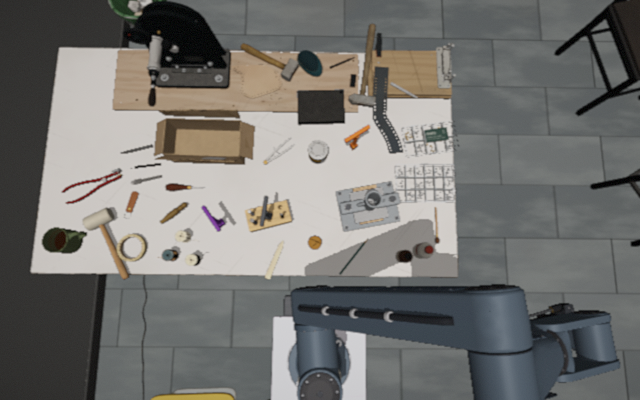

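Run:
```python
import cv2,numpy as np
s=cv2.imread("pics/scene0.png");t=cv2.imread("pics/top0.png")
def cr(im,x,y,w,h,f,n): cv2.imwrite(n,cv2.resize(im[y:y+h,x:x+w],None,fx=f,fy=f,interpolation=cv2.INTER_CUBIC))
cr(t,235,180,80,60,10,"pics/c_tkey.png")
cr(t,330,170,80,60,10,"pics/c_tpress.png")
cr(s,255,225,90,100,6,"pics/c_skey.png")
cr(s,310,140,90,100,6,"pics/c_spress.png")
```

```text
(no output)
```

View pics/c_tkey.png

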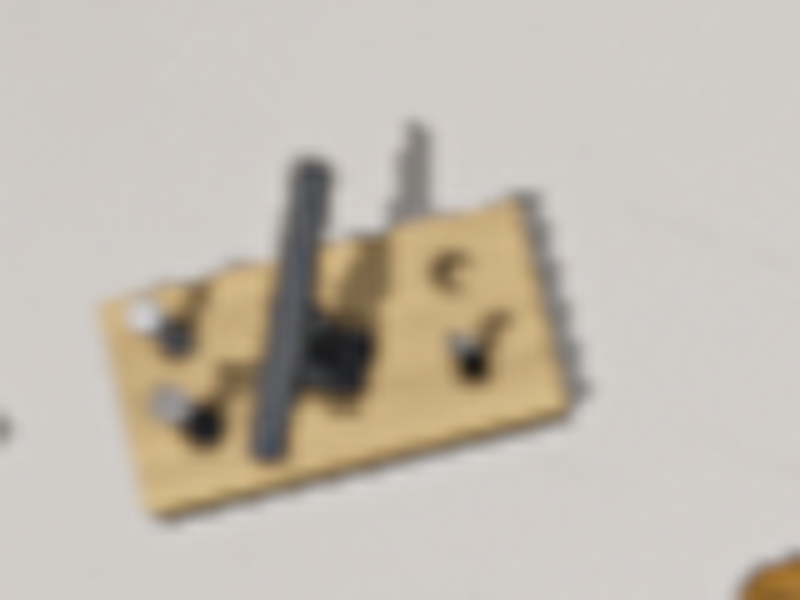

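View pics/c_tpress.png

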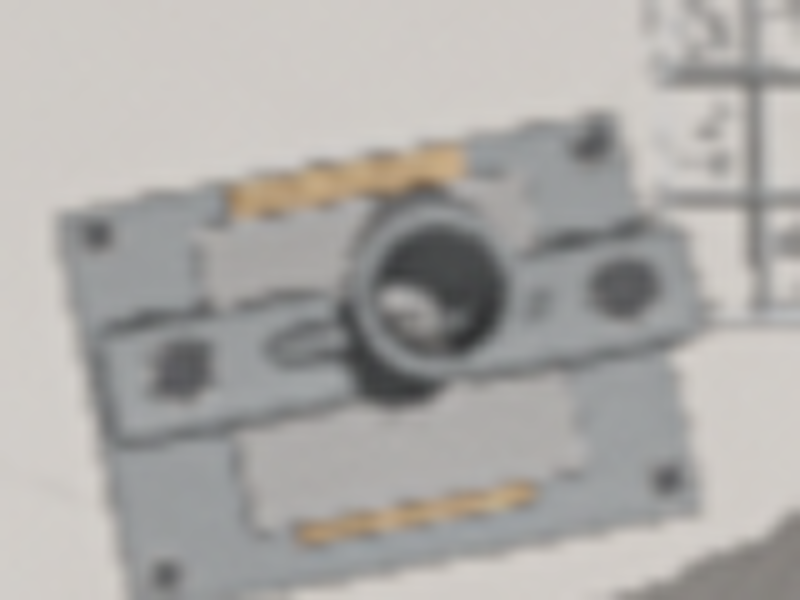

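View pics/c_skey.png

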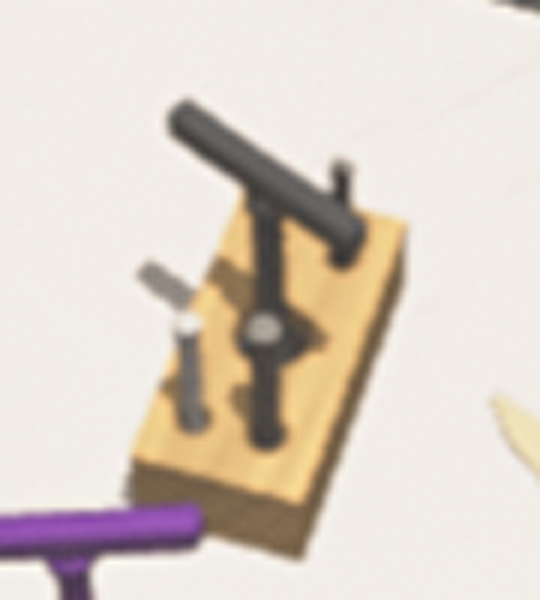

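View pics/c_spress.png

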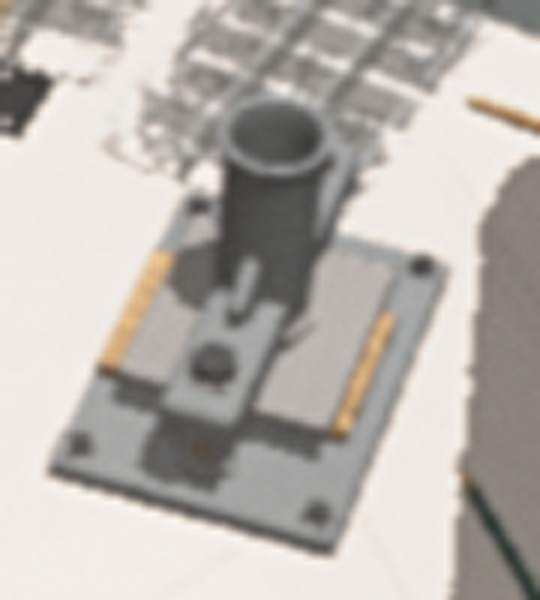

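```bash
cat > h.py <<'E'
import numpy as np,cv2
def cloud(d):
    K=d["intrinsics"];E=d["extrinsics"];Z=d["range_z"]
    v,u=np.mgrid[:Z.shape[0],:Z.shape[1]]
    P=np.stack([(u-K[0,2])/K[0,0]*Z,(v-K[1,2])/K[1,1]*Z,Z],-1)
    return P@E[:3,:3].T+E[:3,3]
def onplane(d,u,v,z):
    K=d["intrinsics"];E=d["extrinsics"]
    r=E[:3,:3]@np.array([(u-K[0,2])/K[0,0],(v-K[1,2])/K[1,1],1]);o=E[:3,3]
    return o+r*(z-o[2])/r[2]
E
python3 - <<'E'
from h import *
from scipy.optimize import least_squares
T=np.load("top0.npz");S=np.load("scene0.npz")
print("handle top",[onplane(T,*p,.167).round(4) for p in((266.2,196.5),(261.8,225))])
print("handle scene",[onplane(S,*p,.165).round(4) for p in((285.8,244.7),(313,264.2))])
print("rim",onplane(T,373,209,.17).round(4),onplane(S,355.8,162.5,.17).round(4))
h0=onplane(T,264,210.7,.167);r0=onplane(T,373,209,.17)
for n,d in(("top",T),("scene",S)):
    P=cloud(d).reshape(-1,3);ok=d["range_z"].ravel()>0
    m=ok&(np.hypot(*(P[:,:2]-h0[:2]).T)<.07)&(P[:,2]>.145)&(P[:,2]<.185)
    Q=P[m];c=Q.mean(0);print(n,"handle",m.sum(),c.round(4),Q[:,2].min(),Q[:,2].max())
    r=cv2.minAreaRect(Q[:,:2].astype(np.float32)*1000);print(r, cv2.fitLine(Q[:,:2].astype(np.float32),cv2.DIST_HUBER,0,.001,.001).ravel())
    b=cv2.boxPoints(r)
    m=ok&(np.hypot(*(P[:,:2]-r0[:2]).T)<.04)&(P[:,2]>.163)&(P[:,2]<.18)
    Q=P[m];s=least_squares(lambda p:np.hypot(Q[:,0]-p[0],Q[:,1]-p[1])-p[2],[*r0[:2],.02],loss="soft_l1",f_scale=.002)
    print(n,"rim",m.sum(),s.x.round(4),np.median(Q[:,2]).round(4))
    m=ok&(P[:,2]>.074)&(P[:,2]<.088)&(np.hypot(*(P[:,:2]-r0[:2]).T)<.12)&(np.hypot(*(P[:,:2]-r0[:2]).T)>.03)
    Q=P[m];print(n,"xhead",m.sum(),cv2.minAreaRect(Q[:,:2].astype(np.float32)*1000))
# inside
P=cloud(T);m=(np.hypot(P[...,0]-r0[0],P[...,1]-r0[1])<.03);
for v in range(200,220): print(v,' '.join(f"{int(P[v,u,2]*1000):4d}" if T["range_z"][v,u]>0 else "   ." for u in range(362,386)))
E
```

```text
handle top [array([0.5399, 0.1761, 0.167 ]), array([0.448 , 0.1869, 0.167 ])]
handle scene [array([0.5357, 0.1813, 0.165 ]), array([0.4484, 0.1946, 0.165 ])]
rim [ 0.5037 -0.1669  0.17  ] [ 0.5345 -0.1646  0.17  ]
top handle 151 [0.4931 0.184  0.1665] 0.14786697587588193 0.17179652697326442
((493.69927978515625, 184.32742309570312), (15.731219291687012, 98.0324478149414), 83.57191467285156) [ 0.99152756 -0.1298963   0.49310324  0.18402322]
top rim 45 [-255.9863  -11.9314  256.7759] 0.1703
top xhead 397 ((536.9813232421875, -166.694580078125), (39.939632415771484, 208.38351440429688), 11.38868522644043)
scene handle 293 [0.4938 0.1886 0.1632] 0.1453253724240955 0.17086408133921993
((495.73681640625, 187.14491271972656), (18.734861373901367, 100.09263610839844), 84.281982421875) [ 0.9942949  -0.10666639  0.49274498  0.18988664]
scene rim 49 [-470.37   -51.712  473.705] 0.1671
scene xhead 286 ((539.208251953125, -165.1970672607422), (42.81657791137695, 211.99098205566406), 11.109659194946289)
200   79   79  124  170  170   65   64   73   69   64   62   65   79   92  112  127  144  161  
[... 1684 characters left out ...]
   42   45   42   49   42   43   43   40   44   45   38   42   40   41   47   43
215   39   40   41   48   42   44   43   44   46   43   39   48   41   43   44   46   47   42   41   40   44   41   48   40
216   40   40   41   49   37   42   49   44   43   42   41   42   48   46   41   47   42   41   40   41   46   42   42   45
217   40   37   40   39   40   43   49   37   47   45   42   48   44   41   42   41   39   42   41   44   41   43   42   39
218   50   51   38   44   39   40   42   43   43   40   46   41   35   45   43   41   43   40   40   37   19   14    9   19
219   43   43   48   44   46   43   41   43   44   39   44   42   47   38   32   26   24   28   20   27   28   15   13   16
```

Run:
```python
from h import *
from scipy.optimize import least_squares
T=np.load("top0.npz");S=np.load("scene0.npz")
r0=onplane(T,373,199,.17);print(r0,onplane(S,355.8,162.5,.17))
r0=np.array([.536,-.166])
for n,d in(("top",T),("scene",S)):
    P=cloud(d).reshape(-1,3);ok=d["range_z"].ravel()>0
    m=ok&(np.hypot(*(P[:,:2]-r0).T)<.04)&(P[:,2]>.164)&(P[:,2]<.18)
    Q=P[m];s=least_squares(lambda p:np.hypot(Q[:,0]-p[0],Q[:,1]-p[1])-p[2],[*r0,.02],loss="soft_l1",f_scale=.002)
    b=cv2.boundingRect((Q[:,:2]*1e4).astype(np.int32))
    print(n,m.sum(),s.x.round(4),np.median(Q[:,2]).round(4),b[0]+b[2]/2,b[1]+b[3]/2,b[2:],np.sqrt(np.mean(s.fun**2)))
    m=ok&(P[:,2]>.074)&(P[:,2]<.088)&(np.hypot(*(P[:,:2]-r0).T)<.12)
    Q=P[m];print(cv2.minAreaRect(Q[:,:2].astype(np.float32)*1000))
    for z0,z1,nm in((.153,.175,'h'),):
        m=ok&(abs(P[:,0]-.494)<.06)&(abs(P[:,1]-.186)<.03)&(P[:,2]>z0)
        Q=P[m]
        A=cv2.PCACompute2 if 0 else None
        print(nm,cv2.minAreaRect(Q[:,:2].astype(np.float32)*1000),np.polyfit(Q[:,0],Q[:,2],1))
# crops of inside of tube + block top rectangle
t=cv2.imread("pics/top0.png");cv2.imwrite("pics/c_in.png",cv2.resize(t[186:214,358:392],None,fx=20,fy=20,interpolation=cv2.INTER_CUBIC))
P=cloud(T).reshape(-1,3);m=(P[:,2]>.045)&(P[:,2]<.055)&(np.hypot(P[:,0]-.5,P[:,1]-.17)<.12)
print("block",m.sum(),cv2.minAreaRect(P[m][:,:2].astype(np.float32)*1000))
```

```text
[ 0.53615685 -0.16719602  0.17      ] [ 0.53447163 -0.16460621  0.17      ]
top 94 [ 0.5369 -0.1671  0.0249] 0.1693 5364.5 -1671.0 (529, 522) 0.0019262464873414761
((535.3413696289062, -167.640625), (43.33711624145508, 209.5414581298828), 11.19568157196045)
h ((493.82696533203125, 185.00144958496094), (14.424427032470703, 98.0953369140625), 82.68667602539062) [0.00766038 0.16313613]
scene 91 [ 0.5376 -0.1664  0.0247] 0.1673 5389.0 -1664.5 (578, 561) 0.0023810667063059038
((536.9299926757812, -165.39247131347656), (46.590126037597656, 212.55926513671875), 8.340331077575684)
h ((495.644287109375, 186.220703125), (16.87721824645996, 100.09263610839844), 84.281982421875) [0.00660638 0.16083849]
block 620 ((493.6770935058594, 185.8729705810547), (76.48588562011719, 150.07952880859375), 15.24433422088623)
```

View pics/c_in.png

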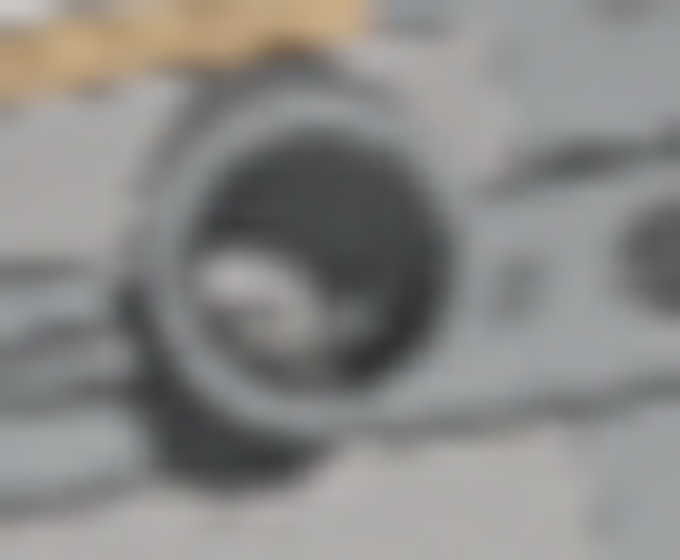

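```bash
cat > plan.py <<'E'
import sys,numpy as np
from rig import robot
from scipy.spatial.transform import Rotation as R
def plan(x,y,z,psi=None,dpsi=None):
    o=robot.get_obs();p=np.array(o["position"]);M=R.from_quat(o["tool_rot"]).as_matrix()
    cur=np.arctan2(M[1,0],M[0,0]);d=M.T@(np.array([x,y,z])-p)
    if psi is not None: dpsi=(psi-cur+np.pi)%(2*np.pi)-np.pi
    print("t",round(o["time"],2),"pos",p.round(4),"psi",round(cur,4),"tilt",np.round(M[:2,2],4),"q",np.round(o["q"],2))
    print("F",np.round(o["ft_force"],1),"M",np.round(o["moment"],2),"w",round(o["grip_width"],4))
    print("shift",d.round(4),"turn",None if dpsi is None else round(-dpsi,4))
if __name__=="__main__":
    a=[float(v) for v in sys.argv[1:]]; plan(*a[:3],*(a[3:4] or [None]))
E
python3 plan.py .45 -.35 .32 1.576
python3 - <<'E'
from h import *
T=np.load("top0.npz")
for u,v in((425,250),(404,256),(317,151)): print(cloud(T)[v,u].round(3))
E
```

```text
t 0.1 pos [ 0.1702 -0.6007  0.2217] psi 0.2758 tilt [-0.0002  0.0019] q [-1.47  0.53  1.43  0.    1.18 -0.18]
F [ 0.2 -0.3  0.2] M [0.01 0.01 0.03] w 0.087
shift [ 0.3376 -0.1652 -0.0979] turn -1.3002
[ 0.377 -0.34   0.134]
[ 0.357 -0.278  0.101]
[0.722 0.015 0.069]
```

Call:
send_rows --steps '[0.087, 0.02, -0.01, -0.035, -0.12, 0.087, 0.06, -0.03, -0.08, -0.29, 0.087, 0.11, -0.055, -0.098, -0.46, 0.087, 0.16, -0.08, -0.098, -0.63, 0.087, 0.215, -0.105, -0.098, -0.8, 0.087, 0.265, -0.13, -0.098, -0.97, 0.087, 0.305, -0.15, -0.098, -1.14, 0.087, 0.338, -0.165, -0.098, -1.3]'

```text
time: 1.1
position: [0.4515, -0.3482, 0.3197]
tool_rot: [0.703, 0.711, 0.001, -0.001]
ft_force: [0.2, 0.0, -0.7]
grip_width: 0.087
```

```bash
python3 plan.py .4945 .1855 .28 3.02
```

```text
t 1.1 pos [ 0.4515 -0.3482  0.3197] psi 1.5824 tilt [-0.0008  0.0028] q [-0.85  0.36  1.45  0.    1.34 -0.87]
F [ 0.2  0.  -0.7] M [-0.06 -0.06  0.01] w 0.087
shift [0.533  0.0492 0.0412] turn -1.4376
```

Call:
send_rows --steps '[0.087, 0.05, 0.005, 0, -0.12, 0.087, 0.11, 0.01, 0, -0.29, 0.087, 0.17, 0.016, 0, -0.46, 0.087, 0.23, 0.021, 0, -0.63, 0.087, 0.29, 0.027, 0, -0.8, 0.087, 0.35, 0.032, 0, -0.97, 0.087, 0.41, 0.038, 0, -1.14, 0.087, 0.46, 0.043, 0, -1.3]'

```text
time: 2.1
position: [0.4886, 0.1145, 0.3208]
tool_rot: [0.126, 0.992, 0.001, -0.001]
ft_force: [0.0, 0.1, -0.8]
grip_width: 0.0874
```

```bash
python3 plan.py .4945 .1855 .20 3.02
```

```text
t 2.1 pos [0.4886 0.1145 0.3208] psi 2.8887 tilt [-0.0013  0.0029] q [ 0.01  0.25  1.6   0.    1.29 -1.31]
F [ 0.   0.1 -0.8] M [ 0.09 -0.25  0.02] w 0.0874
shift [0.0118 0.0699 0.121 ] turn -0.1313
```

Call:
send_rows --steps '[0.087, 0.006, 0.035, 0.02, -0.07, 0.087, 0.012, 0.07, 0.06, -0.13, 0.087, 0.012, 0.07, 0.1, -0.13, 0.087, 0.012, 0.07, 0.121, -0.13, 0.087, 0.012, 0.07, 0.121, -0.13]'

```text
time: 2.72
position: [0.4927, 0.1856, 0.198]
tool_rot: [0.061, 0.998, 0.001, -0.003]
ft_force: [-0.3, -0.3, 0.8]
grip_width: 0.0873
```

```bash
python3 plan.py .4945 .1855 .141 3.02
python3 - <<'E'
from rig import cams
import cv2,numpy as np
for n in("scene","top"):
    c=cams.camera(n);im=c["color"][:,:,::-1]
    x,y=(250,200) if n=="scene" else (225,170)
    cv2.imwrite(f"pics/{n}1.png",cv2.resize(im[y:y+90,x:x+100],None,fx=6,fy=6,interpolation=cv2.INTER_CUBIC))
E
```

```text
t 2.73 pos [0.4927 0.1856 0.198 ] psi 3.019 tilt [-0.0066  0.0021] q [ 0.15  0.43  1.7   0.    1.02 -1.3 ]
F [-0.3 -0.3  0.8] M [ 0.13 -0.19 -0.06] w 0.0873
shift [-0.0022  0.0001  0.057 ] turn -0.001
```

View pics/scene1.png

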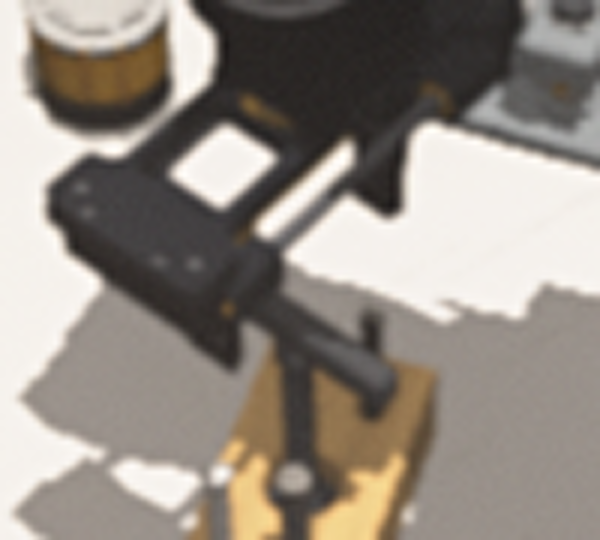

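View pics/top1.png

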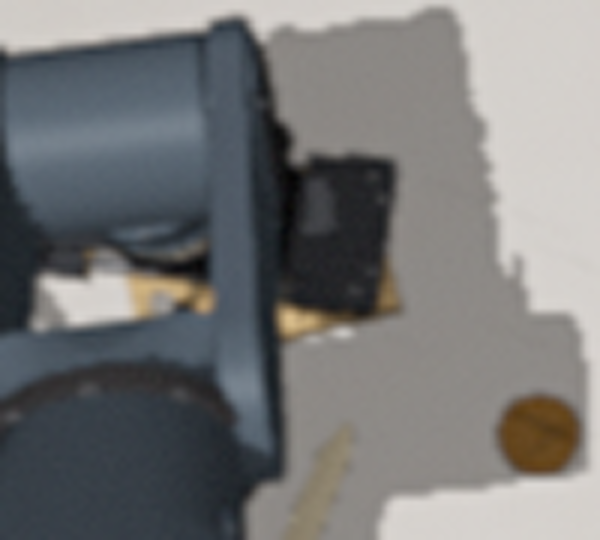

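Call:
send_rows --steps '[0.087, -0.002, 0, 0.025, 0, 0.087, -0.002, 0, 0.05, 0, 0.087, -0.002, 0, 0.057, 0, 0.087, -0.002, 0, 0.057, 0, 0.03, -0.002, 0, 0.057, 0, 0.008, -0.002, 0, 0.057, 0, 0.008, -0.002, 0, 0.057, 0, 0.008, -0.002, 0, 0.057, 0]' --force 20

```text
time: 3.82
position: [0.4968, 0.1856, 0.1435]
tool_rot: [0.061, 0.998, 0.002, -0.0]
ft_force: [-0.9, 0.1, 0.1]
grip_width: 0.0553
```

Call:
send_rows --steps '[0.005, 0, 0, 0, 0, 0.005, 0, 0, 0, 0, 0.005, 0, 0, 0, 0]' --force 55

```text
time: 4.2
position: [0.4968, 0.1856, 0.1435]
tool_rot: [0.061, 0.998, 0.002, -0.0]
ft_force: [0.2, -0.1, -0.3]
grip_width: 0.025
```

```bash
python3 plan.py .4945 .1855 .34 3.02
```

```text
t 4.2 pos [0.4968 0.1856 0.1435] psi 3.0187 tilt [-0.0005  0.003 ] q [ 0.14  0.51  1.75  0.    0.88 -1.31]
F [ 0.2 -0.1 -0.3] M [ 0.11 -0.16 -0.02] w 0.025
shift [ 0.0024  0.0002 -0.1965] turn -0.0013
```

Call:
send_rows --steps '[0.025, 0.0024, 0, 0.002, 0, 0.005, 0.0024, 0, 0.002, 0, 0.005, 0.0024, 0, 0.002, 0, 0.005, 0.0024, 0, 0.002, 0]' --force 55

```text
time: 4.7
position: [0.4943, 0.1859, 0.1414]
tool_rot: [0.061, 0.998, 0.001, -0.001]
ft_force: [-1.4, 0.8, -0.8]
grip_width: 0.0136
```

```bash
python3 plan.py .4945 .1855 .34 3.02
```

```text
t 4.7 pos [0.4943 0.1859 0.1414] psi 3.0186 tilt [-0.0009  0.003 ] q [ 0.15  0.51  1.75  0.    0.87 -1.3 ]
F [-1.4  0.8 -0.8] M [ 0.08 -0.15 -0.01] w 0.0136
shift [-0.      0.0002 -0.1986] turn -0.0014
```

Gripped at 13.6 mm on a 14 mm bar. Lift straight up.

Call:
send_rows --steps '[0.005, 0, 0, 0, 0, 0.005, 0, 0, -0.02, 0, 0.005, 0, 0, -0.05, 0, 0.005, 0, 0, -0.09, 0, 0.005, 0, 0, -0.14, 0, 0.005, 0, 0, -0.18, 0, 0.005, 0, 0, -0.2, 0, 0.005, 0, 0, -0.2, 0]'

```text
time: 5.7
position: [0.4949, 0.1854, 0.3423]
tool_rot: [0.061, 0.998, 0.002, 0.001]
ft_force: [0.1, 0.7, -4.7]
grip_width: 0.0135
```

```bash
python3 plan.py .5365 -.1665 .345 3.2066
python3 - <<'E'
from rig import cams
import cv2,numpy as np
for n in("scene","top"):
    c=cams.camera(n);im=c["color"][:,:,::-1]; np.savez(f"{n}2.npz",**c)
    x,y=(240,150) if n=="scene" else (205,140)
    cv2.imwrite(f"pics/{n}2.png",cv2.resize(im[y:y+130,x:x+130],None,fx=4.5,fy=4.5,interpolation=cv2.INTER_CUBIC))
E
```

```text
t 5.7 pos [0.4949 0.1854 0.3423] psi 3.0187 tilt [0.0019 0.0035] q [ 0.14  0.27  1.51  0.    1.36 -1.3 ]
F [ 0.1  0.7 -4.7] M [ 0.12 -0.13 -0.02] w 0.0135
shift [-0.0845 -0.3441 -0.0038] turn -0.1879
```

View pics/scene2.png

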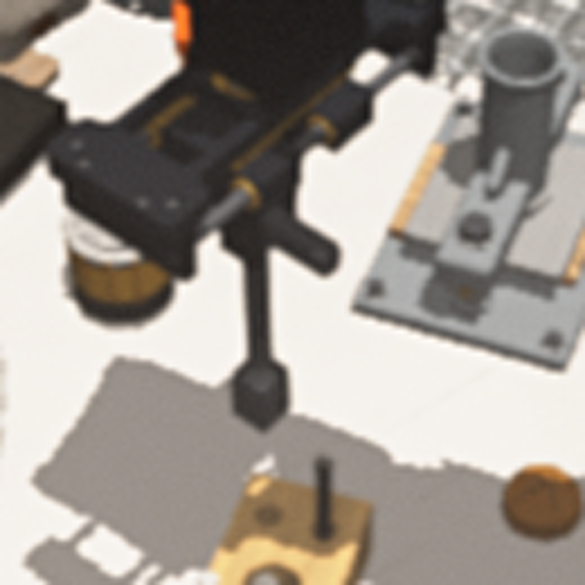

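Call:
send_rows --steps '[0.005, -0.006, -0.024, -0.004, -0.02, 0.005, -0.018, -0.074, -0.004, -0.04, 0.005, -0.032, -0.132, -0.004, -0.07, 0.005, -0.046, -0.19, -0.004, -0.1, 0.005, -0.06, -0.245, -0.004, -0.13, 0.005, -0.072, -0.295, -0.004, -0.16, 0.005, -0.081, -0.33, -0.004, -0.188, 0.005, -0.0845, -0.344, -0.004, -0.188]'

```text
time: 6.8
position: [0.5343, -0.1684, 0.3404]
tool_rot: [-0.031, 1.0, 0.002, -0.004]
ft_force: [-1.0, 0.1, -2.8]
grip_width: 0.0132
```

Call:
send_rows --steps '[0.005, 0, 0, 0, 0, 0.005, 0, 0, 0, 0]'

```text
time: 7.05
position: [0.5336, -0.1668, 0.3394]
tool_rot: [-0.031, 0.999, 0.003, -0.005]
ft_force: [-0.2, -0.0, -3.5]
grip_width: 0.0138
```

```bash
python3 plan.py .5365 -.1665 .33 3.2066
python3 - <<'E'
from rig import cams
import cv2,numpy as np
for n in("scene","top"):
    c=cams.camera(n);im=c["color"][:,:,::-1]; np.savez(f"{n}3.npz",**c)
    x,y=(300,100) if n=="scene" else (330,140)
    cv2.imwrite(f"pics/{n}3.png",cv2.resize(im[y:y+100,x:x+110],None,fx=6,fy=6,interpolation=cv2.INTER_CUBIC))
E
```

```text
t 7.05 pos [ 0.5336 -0.1668  0.3394] psi -3.0787 tilt [-0.0098  0.0067] q [-0.5   0.33  1.44  0.    1.39 -2.14]
F [-0.2 -0.  -3.5] M [ 0.04 -0.18  0.  ] w 0.0138
shift [-0.003   0.      0.0094] turn -0.0021
```

View pics/scene3.png

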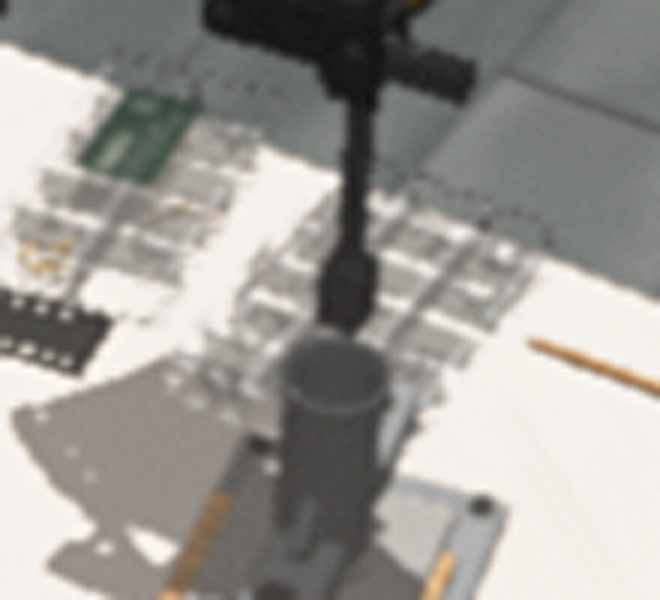

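View pics/top3.png

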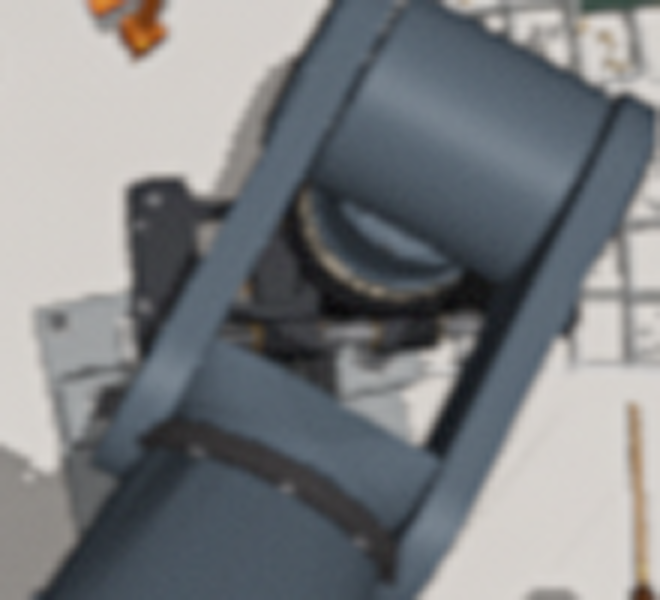

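Run:
```python
from h import *
S=np.load("scene3.npz");P=cloud(S).reshape(-1,3);ok=S["range_z"].ravel()>0
d=np.array([.522,-.853]);e=np.array([.853,.522])
c0=np.array([.5365,-.1665])
m=ok&(np.hypot(*(P[:,:2]-c0).T)<.04)
Q=P[m];a=(Q[:,:2]-c0)@e;b=(Q[:,:2]-c0)@d
for z in np.arange(.15,.34,.01):
    k=(Q[:,2]>z)&(Q[:,2]<=z+.01)
    if k.sum()>2: print(f"{z:.3f} n{k.sum()} perp {a[k].min()*1e3:.1f}..{a[k].max()*1e3:.1f} mid {(a[k].min()+a[k].max())*500:.1f} mean {a[k].mean()*1e3:.1f} near {np.percentile(b[k],10)*1e3:.1f} med {np.median(b[k])*1e3:.1f}")
im=S["color"][:,:,::-1];cv2.imwrite("pics/s3z.png",cv2.resize(im[138:180,340:372],None,fx=14,fy=14,interpolation=cv2.INTER_CUBIC))
```

```text
0.150 n80 perp -22.5..23.7 mid 0.6 mean 1.0 near -21.2 med 0.0
0.160 n117 perp -25.2..27.1 mid 1.0 mean 1.1 near -22.5 med 11.3
0.170 n11 perp -24.1..27.2 mid 1.6 mean -3.0 near -26.4 med -7.2
0.200 n7 perp -7.2..12.4 mid 2.6 mean 1.4 near -13.2 med -9.9
0.210 n32 perp -15.3..13.0 mid -1.2 mean -0.5 near -15.1 med -10.5
0.220 n29 perp -14.2..13.7 mid -0.3 mean 0.1 near -15.1 med -11.0
0.230 n34 perp -13.9..14.2 mid 0.2 mean 1.0 near -14.1 med -8.0
0.240 n30 perp -10.6..11.6 mid 0.5 mean 0.4 near -14.1 med -6.9
0.250 n15 perp -6.8..6.7 mid -0.1 mean 0.3 near -8.7 med -6.9
0.260 n15 perp -6.2..4.7 mid -0.7 mean -1.2 near -10.0 med -6.6
0.270 n16 perp -5.6..5.7 mid 0.1 mean 1.5 near -9.1 med -6.4
0.280 n13 perp -4.5..6.3 mid 0.9 mean 0.3 near -8.5 med -7.3
0.290 n18 perp -6.4..6.9 mid 0.3 mean 1.0 near -9.4 med -7.2
0.300 n17 perp -5.9..7.0 mid 0.5 mean 0.3 near -8.5 med -5.8
0.310 n16 perp -5.2..5.7 mid 0.3 mean 0.2 near -9.6 med -6.8
0.320 n14 perp -4.1..6.4 mid 1.1 mean 1.5 near -8.9 med -7.2
0.330 n7 perp -5.5..14.8 mid 4.7 mean 5.1 near -17.4 med -14.5
0.340 n32 perp -15.5..15.4 mid -0.0 mean 3.0 near -20.4 med -15.8
```

View pics/s3z.png

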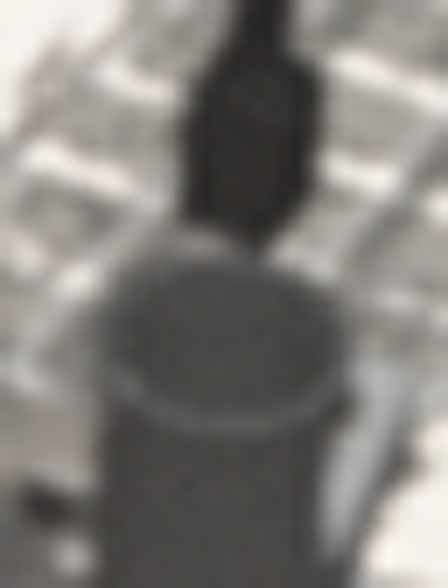

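Call:
send_rows --steps '[0.005, -0.0015, 0, 0.005, 0, 0.005, -0.0015, 0, 0.015, 0, 0.005, -0.0015, 0, 0.022, 0, 0.005, -0.0015, 0, 0.022, 0]'

```text
time: 7.65
position: [0.5348, -0.1662, 0.3171]
tool_rot: [-0.032, 0.999, 0.003, -0.005]
ft_force: [-0.9, -0.4, -3.5]
grip_width: 0.0134
```

```bash
cat > chk.py <<'E'
from h import *
from rig import cams
import sys
n=sys.argv[1]
S=cams.camera("scene");P=cloud(S).reshape(-1,3);ok=S["range_z"].ravel()>0
d=np.array([.522,-.853]);e=np.array([.853,.522]);c0=np.array([.5365,-.1665])
m=ok&(np.hypot(*(P[:,:2]-c0).T)<.04);Q=P[m];a=(Q[:,:2]-c0)@e;b=(Q[:,:2]-c0)@d
for z in np.arange(.15,.33,.01):
    k=(Q[:,2]>z)&(Q[:,2]<=z+.01)
    if k.sum()>2: print(f"{z:.3f} n{k.sum()} mid {(a[k].min()+a[k].max())*500:.1f} mean {a[k].mean()*1e3:.1f} med {np.median(b[k])*1e3:.1f}")
im=S["color"][:,:,::-1];cv2.imwrite(f"pics/{n}.png",cv2.resize(im[110:190,320:390],None,fx=7,fy=7,interpolation=cv2.INTER_CUBIC))
E
python3 plan.py .5365 -.1665 .3 3.2066;python3 chk.py s4
```

```text
t 7.65 pos [ 0.5348 -0.1662  0.3171] psi -3.0778 tilt [-0.0104  0.0066] q [-0.5   0.35  1.47  0.    1.34 -2.14]
F [-0.9 -0.4 -3.5] M [ 0.11 -0.13 -0.01] w 0.0134
shift [-0.0019 -0.0005  0.0171] turn -0.0012
0.150 n59 mid 0.5 mean 2.0 med -11.0
0.160 n87 mid 1.4 mean 2.2 med -1.0
0.170 n12 mid -0.0 mean -4.1 med -8.5
0.180 n13 mid 1.3 mean 1.5 med -10.5
0.190 n29 mid 0.2 mean 1.7 med -11.4
0.200 n30 mid 1.0 mean 1.3 med -10.9
0.210 n36 mid 1.4 mean 1.1 med -8.6
0.220 n25 mid 1.9 mean 1.6 med -7.8
0.230 n15 mid 0.2 mean 0.3 med -5.7
0.240 n15 mid 0.9 mean 1.7 med -6.3
0.250 n14 mid 1.4 mean 1.2 med -6.0
0.260 n14 mid 2.1 mean 2.7 med -6.0
0.270 n16 mid 1.4 mean 1.8 med -5.9
0.280 n14 mid 1.9 mean 2.5 med -4.9
0.290 n16 mid 1.3 mean 1.2 med -6.3
0.300 n10 mid 2.1 mean 2.9 med -7.3
0.310 n12 mid 4.5 mean 4.0 med -14.2
0.320 n32 mid -7.5 mean 1.2 med -15.8
```

View pics/s4.png

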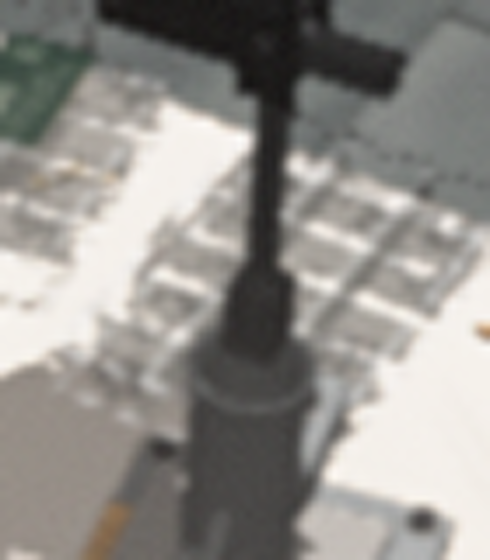

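Call:
send_rows --steps '[0.005, 0, 0, 0.006, 0, 0.005, 0, 0, 0.014, 0, 0.005, 0, 0, 0.022, 0, 0.005, 0, 0, 0.03, 0, 0.005, 0, 0, 0.035, 0, 0.005, 0, 0, 0.035, 0]'

```text
time: 8.45
position: [0.5347, -0.1662, 0.2821]
tool_rot: [-0.032, 0.999, 0.003, -0.005]
ft_force: [0.5, -0.1, -2.9]
grip_width: 0.0132
```

```bash
python3 plan.py .5365 -.1665 .27 3.2066;python3 chk.py s5
```

```text
t 8.45 pos [ 0.5347 -0.1662  0.2821] psi -3.0779 tilt [-0.01    0.0063] q [-0.5   0.38  1.52  0.    1.26 -2.14]
F [ 0.5 -0.1 -2.9] M [ 0.12 -0.14  0.01] w 0.0132
shift [-0.0019 -0.0005  0.0121] turn -0.0013
0.150 n53 mid 0.5 mean 3.1 med -13.3
0.160 n116 mid 1.0 mean 1.6 med -5.1
0.170 n35 mid 2.6 mean 2.0 med -10.6
0.180 n35 mid 0.9 mean 1.1 med -8.4
0.190 n16 mid 1.5 mean 1.3 med -6.4
0.200 n13 mid 1.0 mean 0.8 med -6.0
0.210 n14 mid 1.7 mean 1.9 med -6.1
0.220 n15 mid 2.5 mean 2.9 med -6.2
0.230 n15 mid 1.5 mean 1.3 med -6.6
0.240 n12 mid 0.6 mean 0.6 med -5.6
0.250 n15 mid 1.7 mean 2.1 med -6.8
0.260 n17 mid 2.2 mean 2.3 med -6.5
0.280 n22 mid 3.8 mean 4.6 med -17.0
0.290 n30 mid -15.0 mean -15.7 med -18.9
0.300 n58 mid -18.1 mean -17.1 med -14.6
0.310 n9 mid -18.8 mean -19.6 med -16.7
```

View pics/s5.png

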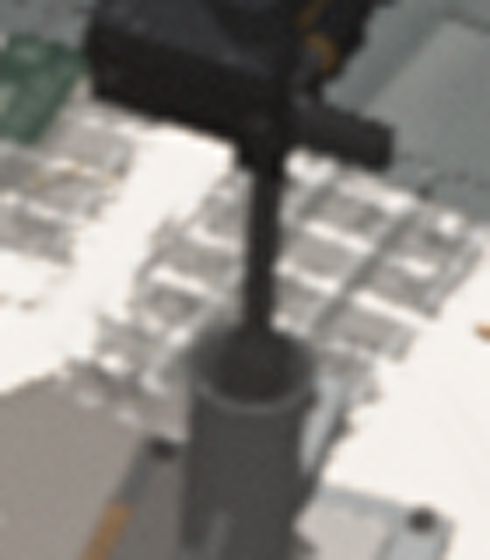

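Call:
send_rows --steps '[0.005, 0, 0, 0.007, 0, 0.005, 0, 0, 0.016, 0, 0.005, 0, 0, 0.026, 0, 0.005, 0, 0, 0.036, 0, 0.005, 0, 0, 0.046, 0, 0.005, 0, 0, 0.054, 0, 0.005, 0, 0, 0.058, 0, 0.005, 0, 0, 0.058, 0]'

```text
time: 9.5
position: [0.5343, -0.1659, 0.2242]
tool_rot: [-0.032, 0.999, 0.003, -0.005]
ft_force: [0.2, -0.6, -3.4]
grip_width: 0.0135
```

```bash
python3 plan.py .5365 -.1665 .197 3.2066
```

```text
t 9.5 pos [ 0.5343 -0.1659  0.2242] psi -3.0779 tilt [-0.0097  0.0062] q [-0.5   0.44  1.59  0.    1.12 -2.14]
F [ 0.2 -0.6 -3.4] M [-0.08 -0.26 -0.03] w 0.0135
shift [-0.0025 -0.0009  0.0272] turn -0.0013
```

Call:
send_rows --steps '[0.005, 0, 0, 0.003, 0, 0.005, 0, 0, 0.006, 0, 0.005, 0, 0, 0.009, 0, 0.005, 0, 0, 0.011, 0, 0.005, 0, 0, 0.011, 0]'

```text
time: 10.12
position: [0.5345, -0.1663, 0.2134]
tool_rot: [-0.032, 0.999, 0.003, -0.004]
ft_force: [0.4, -1.5, -3.2]
grip_width: 0.0137
```

```bash
python3 plan.py .5365 -.1665 .197 3.2066
```

```text
t 10.12 pos [ 0.5345 -0.1663  0.2134] psi -3.0779 tilt [-0.0089  0.0054] q [-0.5   0.46  1.6   0.    1.1  -2.14]
F [ 0.4 -1.5 -3.2] M [-0.22 -0.35  0.  ] w 0.0137
shift [-0.0021 -0.0005  0.0163] turn -0.0013
```

Call:
send_rows --steps '[0.005, 0, 0, 0.002, 0, 0.005, 0, 0, 0.004, 0, 0.005, 0, 0, 0.006, 0, 0.005, 0, 0, 0.006, 0]'

```text
time: 10.62
position: [0.5348, -0.1666, 0.2072]
tool_rot: [-0.032, 0.999, 0.002, -0.004]
ft_force: [2.2, -3.1, -2.5]
grip_width: 0.0134
```

```bash
python3 plan.py .5365 -.1665 .197 3.2066
```

```text
t 10.62 pos [ 0.5348 -0.1666  0.2072] psi -3.078 tilt [-0.0081  0.0046] q [-0.5   0.46  1.61  0.    1.08 -2.14]
F [ 2.2 -3.1 -2.5] M [-0.67 -0.63 -0.04] w 0.0134
shift [-0.0018 -0.      0.0102] turn -0.0014
```

Call:
send_rows --steps '[0.005, -0.001, -0.0008, 0, 0, 0.005, -0.0012, -0.001, 0.002, 0, 0.005, -0.0012, -0.001, 0.004, 0, 0.005, -0.0012, -0.001, 0.006, 0, 0.005, -0.0012, -0.001, 0.006, 0]'

```text
time: 11.25
position: [0.5357, -0.1673, 0.2007]
tool_rot: [-0.032, 0.999, 0.003, -0.004]
ft_force: [0.5, -1.6, -4.0]
grip_width: 0.0138
```

```bash
python3 plan.py .5365 -.1665 .197 3.2066
```

```text
t 11.25 pos [ 0.5357 -0.1673  0.2007] psi -3.0778 tilt [-0.009   0.0051] q [-0.5   0.47  1.61  0.    1.07 -2.14]
F [ 0.5 -1.6 -4. ] M [-0.32 -0.36 -0.03] w 0.0138
shift [-0.0009  0.0007  0.0037] turn -0.0013
```

Call:
send_rows --steps '[0.005, 0, -0.0005, 0.002, 0, 0.005, 0, -0.0005, 0.0035, 0, 0.005, 0, -0.0005, 0.0035, 0, 0.005, 0, -0.0005, 0.0035, 0]' --force 58

```text
time: 11.75
position: [0.5358, -0.1678, 0.1974]
tool_rot: [-0.032, 0.999, 0.003, -0.004]
ft_force: [0.8, -1.1, -1.0]
grip_width: 0.0135
```

```bash
python3 plan.py .5365 -.1665 .197 3.2066
```

```text
t 11.75 pos [ 0.5358 -0.1678  0.1974] psi -3.0779 tilt [-0.0087  0.0051] q [-0.5   0.48  1.61  0.    1.06 -2.14]
F [ 0.8 -1.1 -1. ] M [-0.13 -0.25 -0.02] w 0.0135
shift [-0.0008  0.0012  0.0004] turn -0.0013
```

Call:
send_rows --steps '[0.005, 0, 0, 0, 0.05, 0.005, 0, 0, 0, 0.13, 0.005, 0, 0, 0, 0.21, 0.005, 0, 0, 0, 0.29, 0.005, 0, 0, 0, 0.37, 0.005, 0, 0, 0, 0.45, 0.005, 0, 0, 0, 0.5, 0.005, 0, 0, 0, 0.5]'

```text
time: 12.75
position: [0.5363, -0.1676, 0.1974]
tool_rot: [0.216, 0.976, 0.002, -0.004]
ft_force: [2.1, 0.3, -2.1]
grip_width: 0.0134
```

```bash
python3 plan.py .5358 -.1678 .197 2.7;python3 chk.py s6
```

```text
t 12.75 pos [ 0.5363 -0.1676  0.1974] psi 2.7063 tilt [-0.0074  0.0053] q [-0.5   0.48  1.61  0.    1.06 -1.64]
F [ 2.1  0.3 -2.1] M [-0.03 -0.73  0.18] w 0.0134
shift [ 0.0004 -0.0004  0.0004] turn 0.0063
0.150 n83 mid 0.7 mean 1.4 med -4.8
0.160 n91 mid 1.4 mean 3.5 med -3.1
0.170 n22 mid 2.2 mean 2.5 med -3.9
0.180 n5 mid 3.7 mean 2.0 med -5.1
0.190 n11 mid 7.2 mean 7.7 med -10.9
0.200 n25 mid 4.0 mean 5.9 med -12.3
0.210 n48 mid -2.2 mean -2.3 med -16.3
0.220 n78 mid 2.3 mean -5.4 med -13.4
0.230 n28 mid -0.2 mean 0.8 med -8.5
0.240 n21 mid -3.5 mean -6.8 med -1.5
0.260 n15 mid 2.6 mean -3.4 med -8.8
0.270 n27 mid -1.9 mean -11.5 med -19.8
0.280 n97 mid -0.3 mean -4.6 med -17.3
0.290 n83 mid 0.2 mean 2.6 med -11.0
0.300 n123 mid -0.3 mean 5.1 med -13.2
0.310 n99 mid -5.5 mean -3.8 med -10.3
0.320 n75 mid -6.0 mean -4.2 med -11.6
```

View pics/s6.png

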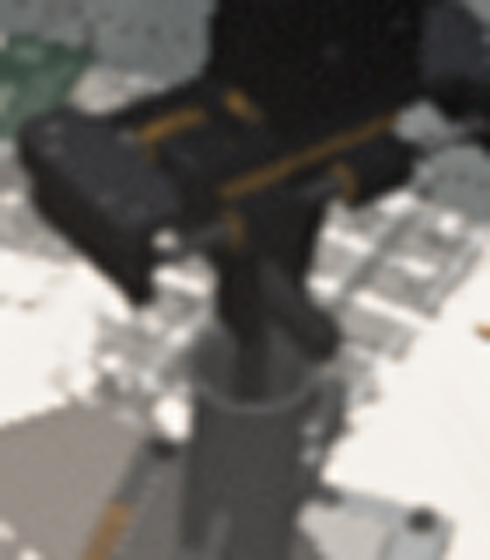

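Call:
send_rows --steps '[0.005, 0, 0, 0, 0.06, 0.005, 0, 0, 0, 0.13, 0.005, 0, 0, 0, 0.2, 0.005, 0, 0, 0, 0.27, 0.005, 0, 0, 0, 0.34, 0.005, 0, 0, 0, 0.41, 0.005, 0, 0, 0, 0.45, 0.005, 0, 0, 0, 0.45]'

```text
time: 13.8
position: [0.5369, -0.1674, 0.1974]
tool_rot: [0.428, 0.904, 0.001, -0.004]
ft_force: [3.4, 0.6, -4.3]
grip_width: 0.0134
```

```bash
python3 plan.py .5358 -.1678 .197 2.2
```

```text
t 13.8 pos [ 0.5369 -0.1674  0.1974] psi 2.2574 tilt [-0.006   0.0056] q [-0.5   0.48  1.61  0.    1.06 -1.19]
F [ 3.4  0.6 -4.3] M [ 0.11 -1.02  0.2 ] w 0.0134
shift [ 0.0004 -0.0012  0.0004] turn 0.0574
```

Call:
send_rows --steps '[0.005, -0.0002, 0.0003, 0, 0.04, 0.005, -0.0004, 0.0005, 0, 0.08, 0.005, -0.0004, 0.0005, 0, 0.12, 0.005, -0.0004, 0.0005, 0, 0.16, 0.005, -0.0004, 0.0005, 0, 0.2, 0.005, -0.0004, 0.0005, 0, 0.2]'

```text
time: 14.55
position: [0.5378, -0.1673, 0.1974]
tool_rot: [0.515, 0.857, 0.001, -0.004]
ft_force: [3.2, -0.2, -2.5]
grip_width: 0.0135
```

```bash
python3 plan.py .5358 -.1678 .197 2.0
```

```text
t 14.55 pos [ 0.5378 -0.1673  0.1974] psi 2.0591 tilt [-0.0056  0.0057] q [-0.5   0.48  1.61  0.    1.06 -0.99]
F [ 3.2 -0.2 -2.5] M [ 0.05 -0.87  0.31] w 0.0135
shift [ 0.0005 -0.002   0.0004] turn 0.0591
```

Call:
send_rows --steps '[0.005, 0, 0, 0, 0.03, 0.005, 0, 0, 0, 0.06, 0.005, 0, 0, 0, 0.09, 0.005, 0, 0, 0, 0.12, 0.005, 0, 0, 0, 0.12]'

```text
time: 15.18
position: [0.5379, -0.1673, 0.1974]
tool_rot: [0.566, 0.825, 0.001, -0.004]
ft_force: [4.0, 0.5, -3.7]
grip_width: 0.0135
```

```bash
python3 plan.py .5358 -.1678 .197 2.0
```

```text
t 15.18 pos [ 0.5379 -0.1673  0.1974] psi 1.9387 tilt [-0.0054  0.0057] q [-0.5   0.48  1.61  0.    1.06 -0.87]
F [ 4.   0.5 -3.7] M [ 0.05 -0.96  0.68] w 0.0135
shift [ 0.0002 -0.0021  0.0004] turn -0.0613
```

Call:
send_rows --steps '[0.005, 0, 0, 0, 0.03, 0.005, 0, 0, 0, 0.06, 0.005, 0, 0, 0, 0.06, 0.005, 0, 0, 0, 0.06]'

```text
time: 15.68
position: [0.5379, -0.1673, 0.1974]
tool_rot: [0.59, 0.807, 0.001, -0.004]
ft_force: [3.5, 0.4, -3.7]
grip_width: 0.0136
```

```bash
python3 plan.py .5358 -.1678 .197 2.0;python3 chk.py s7|head -4;python3 - <<'E'
from h import *
from rig import cams
c=cams.camera("scene");np.savez("scene7.npz",**c)
S=np.load("scene0.npz")
for k,d in((0,S),(7,c)):
    im=d["color"][:,:,::-1];cv2.imwrite(f"pics/press{k}.png",cv2.resize(im[150:240,310:400],None,fx=6,fy=6,interpolation=cv2.INTER_CUBIC))
E
```

```text
t 15.68 pos [ 0.5379 -0.1673  0.1974] psi 1.879 tilt [-0.0053  0.0056] q [-0.5   0.48  1.61  0.    1.06 -0.81]
F [ 3.5  0.4 -3.7] M [ 0.03 -1.05  0.89] w 0.0136
shift [ 0.0001 -0.0022  0.0004] turn -0.121
0.150 n69 mid 1.9 mean 0.3 med -3.3
0.160 n105 mid 0.8 mean 0.8 med -2.9
0.170 n10 mid 0.0 mean 2.9 med -1.5
0.190 n8 mid 0.3 mean -5.3 med -9.6
```

View pics/press7.png

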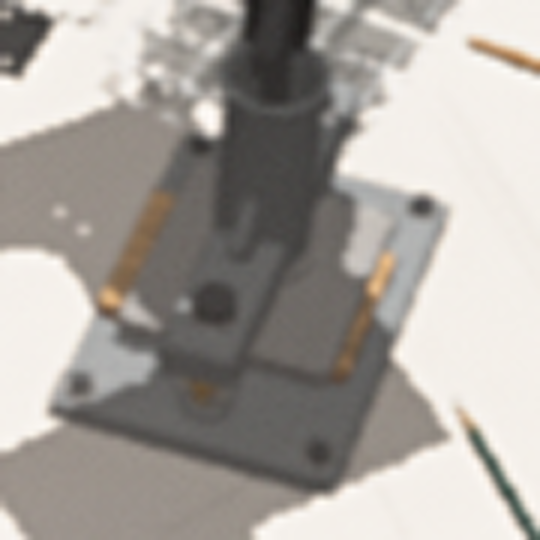

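Call:
send_rows --steps '[0.005, 0, 0, 0, -0.06, 0.005, 0, 0, 0, -0.12, 0.005, 0, 0, 0, -0.12]'

```text
time: 16.15
position: [0.5377, -0.1672, 0.1974]
tool_rot: [0.542, 0.84, 0.001, -0.004]
ft_force: [2.5, 0.7, -3.2]
grip_width: 0.013
```

```bash
python3 plan.py .5358 -.1678 .197 2.0
```

```text
t 16.15 pos [ 0.5377 -0.1672  0.1974] psi 1.9957 tilt [-0.0055  0.0064] q [-0.5   0.48  1.61  0.    1.06 -0.93]
F [ 2.5  0.7 -3.2] M [ 0.04 -0.85  0.09] w 0.013
shift [ 0.0002 -0.002   0.0004] turn -0.0043
```

Torque is relieved within the play. Open in place.

Call:
send_rows --steps '[0.02, 0, 0, 0, 0, 0.03, 0, 0, 0, 0, 0.04, 0, 0, 0, 0, 0.05, 0, 0, 0, 0, 0.06, 0, 0, 0, 0, 0.06, 0, 0, 0, 0]' --force 10

```text
time: 16.9
position: [0.5377, -0.1672, 0.1974]
tool_rot: [0.542, 0.84, 0.001, -0.004]
ft_force: [-0.4, -0.2, -1.0]
grip_width: 0.0578
```

```bash
python3 plan.py .5378 -.1672 .32
python3 - <<'E'
from h import *
from rig import cams
c=cams.camera("scene")
im=c["color"][:,:,::-1];cv2.imwrite("pics/rel.png",cv2.resize(im[100:200,300:400],None,fx=6,fy=6,interpolation=cv2.INTER_CUBIC))
E
```

```text
t 16.9 pos [ 0.5377 -0.1672  0.1974] psi 1.9956 tilt [-0.0056  0.0065] q [-0.5   0.48  1.61  0.    1.06 -0.93]
F [-0.4 -0.2 -1. ] M [-0.01 -0.1   0.05] w 0.0578
shift [ 0.001  -0.0002 -0.1226] turn None
```

View pics/rel.png

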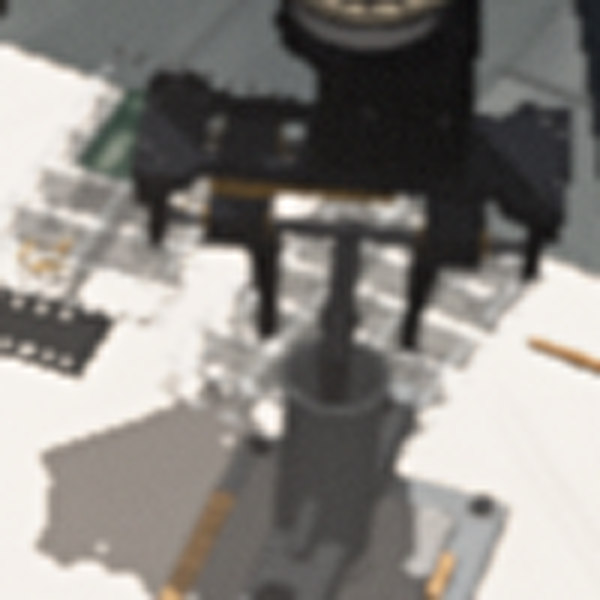

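Key stands clear between the open fingers. Retreat upward.

Call:
send_rows --steps '[0.06, 0, 0, -0.01, 0, 0.06, 0, 0, -0.03, 0, 0.06, 0, 0, -0.06, 0, 0.06, 0, 0, -0.1, 0, 0.06, 0, 0, -0.14, 0, 0.06, 0, 0, -0.16, 0]'

```text
time: 17.7
position: [0.5394, -0.1686, 0.3609]
tool_rot: [0.542, 0.84, 0.001, -0.001]
ft_force: [0.0, -1.3, 0.2]
grip_width: 0.06
```

```bash
python3 plan.py .45 0 .36
```

```text
t 17.7 pos [ 0.5394 -0.1686  0.3609] psi 1.9957 tilt [-0.0009  0.0039] q [-0.5   0.32  1.39  0.    1.44 -0.93]
F [ 0.  -1.3  0.2] M [-0.01 -0.23  0.01] w 0.06
shift [ 0.1905 -0.012   0.0017] turn None
```

Move aside so both cameras see the press, then verify.

Call:
send_rows --steps '[0.06, 0.03, 0, 0, 0, 0.06, 0.08, 0, 0, 0, 0.06, 0.14, 0, 0, 0, 0.06, 0.2, 0, 0, 0, 0.06, 0.25, 0, 0, 0, 0.06, 0.28, 0, 0, 0, 0.06, 0.28, 0, 0, 0]'

```text
time: 18.58
position: [0.4229, 0.088, 0.3629]
tool_rot: [0.541, 0.841, 0.002, -0.001]
ft_force: [-0.3, -0.7, 1.0]
grip_width: 0.0601
```

Run:
```python
from h import *
from rig import cams,robot
for n in("scene","top"):
    c=cams.camera(n);o=np.load(f"{n}0.npz");P=cloud(c).reshape(-1,3);P0=cloud(o).reshape(-1,3)
    im=c["color"][:,:,::-1]
    x,y=(310,120) if n=="scene" else (320,150)
    cv2.imwrite(f"pics/{n}9.png",cv2.resize(im[y:y+100,x:x+100],None,fx=6,fy=6,interpolation=cv2.INTER_CUBIC))
    cv2.imwrite(f"pics/{n}9f.png",im)
    m=(np.hypot(P[:,0]-.5365,P[:,1]+.1665)<.07)&(P[:,2]>.195)
    if m.sum()>20:
        Q=P[m];print(n,"handle",m.sum(),Q.mean(0).round(4),"z",np.percentile(Q[:,2],[50,95]).round(4),np.polyfit(Q[:,0],Q[:,2],1).round(3),cv2.minAreaRect(Q[:,:2].astype(np.float32)*1000))
    # platen top heights, press-frame regions
    a=.19;R=np.array([[np.cos(a),np.sin(a)],[-np.sin(a),np.cos(a)]])
    for nm,C in(("before",P0),("after",P)):
        L=(C[:,:2]-[.5365,-.1665])@R.T
        m=(abs(abs(L[:,0])-.042)<.008)&(abs(L[:,1])<.03)&(C[:,2]<.06)&(C[:,2]>.02)
        print(n,nm,"platen top z",m.sum(),np.median(C[m,2]).round(4))
    for nm,xy,z in(("tin",(.722,.015),.06),("edge",(.377,-.34),.09),("brown",(.357,-.278),.09)):
        print(nm,*[np.median(C[(np.hypot(C[:,0]-xy[0],C[:,1]-xy[1])<.05)&(C[:,2]>z)],0).round(3) for C in(P0,P)])
```

```text
scene handle 22 [ 0.5192 -0.1251  0.2187] z [0.2192 0.2224] [0.005 0.216] ((518.8819580078125, -125.65528106689453), (13.626368522644043, 8.628612518310547), 48.32025146484375)
scene before platen top z 146 0.042
scene after platen top z 142 0.0371
tin [0.727 0.019 0.069] [0.727 0.019 0.069]
edge [ 0.377 -0.344  0.104] [ 0.377 -0.344  0.106]
brown [ 0.358 -0.282  0.11 ] [ 0.357 -0.281  0.108]
top handle 157 [ 0.5366 -0.1671  0.2223] z [0.2234 0.2275] [0.052 0.195] ((537.732177734375, -168.02166748046875), (17.818666458129883, 99.00646209716797), 26.924386978149414)
top before platen top z 127 0.043
top after platen top z 120 0.0383
tin [0.726 0.015 0.07 ] [0.726 0.015 0.07 ]
edge [ 0.377 -0.347  0.103] [ 0.377 -0.347  0.104]
brown [ 0.357 -0.285  0.114] [ 0.357 -0.284  0.113]
```

View pics/scene9.png

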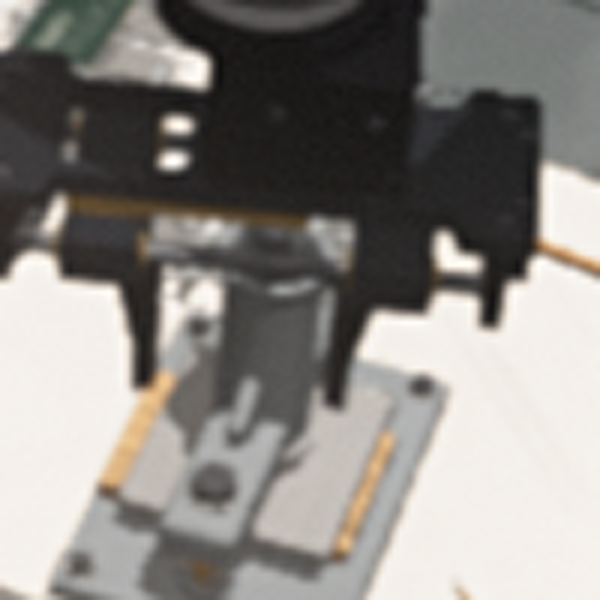

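View pics/top9f.png

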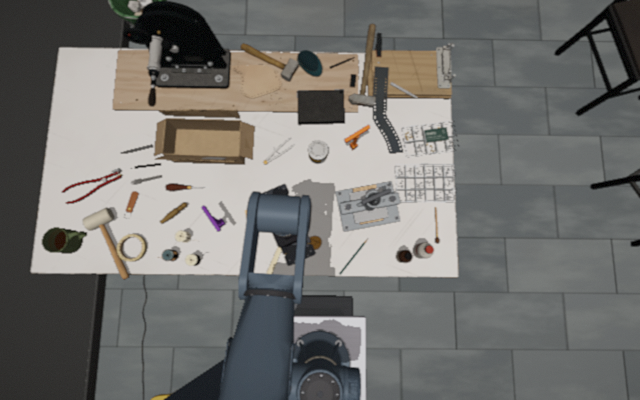

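```bash
python3 -c "
from rig import robot,hand_in
o=robot.get_obs();print(o['time'],o['joint_velocities'],o['ft_force']);print(hand_in())"
```

```text
18.675 [-0.02509314  0.01392235 -0.00803386  0.00154604 -0.00295862  0.0005299 ] [-0.14288761 -0.18188877 -0.08298011]
the job is handed in; nothing more can be done
None
```

I closed the press and handed the job in at 18.7 s; `hand_in` gives no verdict, so the result below rests on my own checks.

I lifted the dark T key out of the tool block and lowered it down the tube until the wrist force showed it resting on the shoulder. Then I turned it clockwise by about 1.27 rad. The torque rose from about 0.2 to 0.89 N m at the end. I backed the key off about 0.12 rad within its play to take the load off, opened the fingers and moved the arm aside.

| Check after release | Result |
|---|---|
| Key height | handle top about 0.225 m, which puts the foot at about 0.066 m, the shoulder height |
| Key position | handle centre within about 2 mm of the tube axis, nearly upright |
| Platen | about 5 mm lower than at the start; its top at 37–38 mm, where 39 mm would just touch the pattern |
| Tin and bottles | moved less than 2 mm |
| Pattern | looks unmoved in the images, no measurement made |

- **Inferred, not measured:** the contact force and the spindle angle (about 1.2 rad) come from the torque rise, the key's turn and the platen height.
- **Small disagreements:** the two cameras differed by 1–2 mm. The tool was tilted by about 0.01 rad, and I corrected that by feel from the sideways force during insertion.
- **View partly blocked:** in the last scene picture the gripper hid the key, so the key checks come from the top camera.

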